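# Find the latched channel key by touch and release it

## Task

One of the four push-push keys on the channel selector box was left latched in, and every channel must be open before the next board is connected. With the fingers closed, go along the row from the left end to the right end as the robot sees it and tap each key lightly on top, so that none of them clicks, to feel which one is latched down; only when all four have been tapped, press the latched key right down and let it go, so that it springs up level with the other three. Do not press any other key through, grasp nothing, and leave the things standing around where they are.

Things in the scene. Friction and masses are not known exactly. Their poses are not given: they have to be found in the camera images.
- selector_box: channel selector box, fixed to the bench: grey case 80 x 150 mm, black end plates, aluminium panel 47.5 mm above the bench, four keys along its front edge, behind each two black sockets 6 mm high. Origin: centre of its underside; x to the back (sockets), y along the row to the left, z up. Key centres at x = -16 mm, y = +54, +18, -18, -54 mm (left to right), sockets at x = +22 mm
- key_a: one of four identical off-white keys, 28 mm front to back, 20 mm along the row, flat top; it moves straight down only. Origin: middle of its top face; z up, y along the row to the left. Which of the four places it takes changes from run to run; any one of the four may be the latched one. A released key's top is 62 mm above the bench (14.5 mm over the panel), the latched key's about 4.4 mm lower
- key_b: a key like key_a, same origin and axes, at another of the four places. When tapped, a released key starts to give at about 1.5 N and is 2 mm down at 3 to 4 N; it springs back if let go within 5 mm, beyond that (5 to 6 N) it clicks and stays in
- key_c: a key like key_a, same origin and axes, at another of the four places. A latched key does not give below about 4 N. Pushed to its bottom stop (another 3.3 mm down, where its top is 54.3 mm above the bench, 7 to 8 N) and let go, it unlatches and springs up to the released height
- key_d: a key like key_a, same origin and axes, at another of the four places; all four keys work alike
- wool_pot: black pot with brass wool, 63 mm across, 69 mm high, behind and left of the box. A bystander, to be left alone; origin at the centre of its underside
- tweezers_black: black tweezers, 118 mm long, lying in front of the box. A bystander, to be left alone; origin at the centre of its underside
- solder_reel: white reel of solder, 45 mm across, 35 mm high, standing in front and right of the box. A bystander, to be left alone; origin at the centre of its underside
- board: green circuit board, 62 x 85 mm, lying in the steel tray at the left. A bystander, to be left alone; origin at the centre of its underside
- alcohol: white bottle, 48 mm across, 115 mm high, in the tray. A bystander, to be left alone; origin at the centre of its underside

How it is judged:
On the way, in this order (a step that is already met when the one before it is completed fails the run):
1. the first (leftmost) key is tapped (((y of key_a in the frame of selector_box above 0.036 m and contact force between the fingers and key_a above 0.4 N) or (y of key_b in the frame of selector_box above 0.036 m and contact force between the fingers and key_b above 0.4 N) or (y of key_c in the frame of selector_box above 0.036 m and contact force between the fingers and key_c above 0.4 N) or (y of key_d in the frame of selector_box above 0.036 m and contact force between the fingers and key_d above 0.4 N))), for 0.02 s.
2. the second key is tapped (((y of key_a in the frame of selector_box between 0 and 0.036 m and contact force between the fingers and key_a above 0.4 N) or (y of key_b in the frame of selector_box between 0 and 0.036 m and contact force between the fingers and key_b above 0.4 N) or (y of key_c in the frame of selector_box between 0 and 0.036 m and contact force between the fingers and key_c above 0.4 N) or (y of key_d in the frame of selector_box between 0 and 0.036 m and contact force between the fingers and key_d above 0.4 N))), for 0.02 s.
3. the third key is tapped (((y of key_a in the frame of selector_box between -0.036 and 0 m and contact force between the fingers and key_a above 0.4 N) or (y of key_b in the frame of selector_box between -0.036 and 0 m and contact force between the fingers and key_b above 0.4 N) or (y of key_c in the frame of selector_box between -0.036 and 0 m and contact force between the fingers and key_c above 0.4 N) or (y of key_d in the frame of selector_box between -0.036 and 0 m and contact force between the fingers and key_d above 0.4 N))), for 0.02 s.
4. the fourth (rightmost) key is tapped (((y of key_a in the frame of selector_box below -0.036 m and contact force between the fingers and key_a above 0.4 N) or (y of key_b in the frame of selector_box below -0.036 m and contact force between the fingers and key_b above 0.4 N) or (y of key_c in the frame of selector_box below -0.036 m and contact force between the fingers and key_c above 0.4 N) or (y of key_d in the frame of selector_box below -0.036 m and contact force between the fingers and key_d above 0.4 N))), for 0.02 s.
5. after all four taps the latched key is pressed and springs up: all four keys stand level (z of each of key_a, key_b, key_c, key_d in the frame of selector_box above 0.0605 m), for 0.2 s.
At the end, for the whole second after the job is handed in: all four keys stand up at the released height (within 1.5 mm) and the things around stand within 10 mm of where they were (all of step 5 and distance of each of wool_pot, tweezers_black, solder_reel, board, alcohol from where it was at the start of the episode below 0.01 m); the robot touches nothing.
It fails at once if a key that was not latched is pressed more than 5 mm down, to where it clicks (distance of any of key_a, key_b, key_c, key_d from where it was at the start of the episode above 0.0051 m).
It fails at once if a thing standing around is pushed, lifted or carried (moved over 10 mm) (distance of any of wool_pot, tweezers_black, solder_reel, board, alcohol from where it was at the start of the episode above 0.01 m).
It also fails if it takes over 45 s, if anything falls off the work surface, if the arm or the gripper's body presses on something with over 40 N, if the wrist force passes 120 N, or if a joint passes its speed limit or range.

## Robot

A 6-joint arm with a two-finger parallel gripper is mounted at the origin on a cart in front of the work surface, level with it; the furniture and walls round the work are solid. World frame = base frame: x ahead of the robot, y to its left, z up, the work surface at z = 0. Lengths are in m, angles in rad, forces in N, time in s.
With the tool pointing down it reaches from about 0.35 to 0.875 m from the base axis. Payload 15.5 kg.
Tool frame: the origin (TCP) lies midway between the tips of the shut fingers; the grasp point (between the pads) lies 19 mm behind it; z points along the fingers, y is the line along which they close (so a half turn about z gives the same grasp; the last joint's range is limited). The gripper opens to 85 mm and grips with 20 to 120 N. Pads are 22 mm wide; open, the fingers measure 114 mm over their backs; the gripper's body (76 mm by 85 mm) begins 54 mm behind the grasp point. The pads swing forward as they close: fully open they stand 13 mm farther back than shut.
Start: joints at [-0.096, 0.494, 1.345, -0, 1.302, -0.096], TCP at [0.625, 0, 0.231] pointing down, gripper open.
Joint ranges: [-2.91, 2.91], [-0.82, 2.16], [0.22, 2.67], [-1.22, 4.37], [0.12, 2.79], [-3.08, 3.08]. Speed limits (rad/s): [1.89, 1.89, 2.57, 3.01, 3.01, 3.01].

## Interface

Orientations are given as a unit quaternion [x, y, z, w].
In Python, from bench import robot, viewer gives the robot as it stands.
- The arm moves only by the tool play_rows, never from a script. Its argument "targets" is a list of rows, each a list of 7 numbers: the shift along the tool's x, y, z in mm, then the turn, a rotation vector about the tool's x, y, z in degrees, then the closure, from -1 (fully open) to 1 (shut), so that 0 is half open. A call has 1 to 20 rows; each row shifts and turns the commanded pose from where the row before left it, along the tool's axes as they then stand; what a row does not reach is not made up. A row lasts 1/8 s, in which the tool goes at most 62.5 mm and 10.7 degrees, less where a joint would pass 70% of its speed; a pose out of reach is approached as far as the arm can. A call with a gripper value outside its range is refused whole. The fingers move at their own pace and stop on an object; the grip force is fixed at half the most. Time passes only in rows, so rows that do not move let the fingers close. It gives the time, the measured TCP pose, the force, the opening and the grip force at its end, in the units of the state.
- robot.get_obs(): the state, without advancing time (a new reading comes with each control period).
- viewer.snapshot(name): name is "scene" or "side" or "wrist"; returns (picture, depth): 480x640x3 uint8, red, green, blue; 480x640 float32, m along the optical axis (not along the pixel's ray), 0 where there is no reading.
- viewer.camera_model(name): a dict with "fovy" (degrees; the focal length in pixels is half the picture's height over the tangent of half this angle, whatever the lens; pixels are square), "cx", "cy" (the principal point, pixels), "eye" and "orientation" of the camera in the world; the wrist camera has in their place "T_tool_cam" (4x4, takes a point from camera to tool coordinates, whose origin is the TCP and whose axes are the flange's). Camera axes: x right, y up, looking along -z (the intrinsics and any distortion apply to the point x, -y, -z); pixel columns grow to the right and rows downward; lengths in m; the calibration is good to about 2 mm. A picture is of the moment at which its call begins: read the wrist's pose just before it. camera_model takes no time and is no camera call.
- robot.sign_off(): hands the job in; it is judged then, once.
The state is a dict: "t": time; "joints": joint angles; "dq": joint speeds; "joint_torque": joint torques, N m; "position": TCP position; "ee_rot": TCP orientation; "wrist_force": force on the tool from outside, world axes, zero at the start; "wrist_torque": the same for the moment, N m; "width": finger opening in m; "gripper_force": force on a finger pad.
Only numpy, scipy, OpenCV 4.12 (cv2) and the standard library are available. Lean on these libraries where they do the work, as an engineer would, in place of code of your own. Each camera call takes 0.05 s, during which the arm holds its last target. There are 200 camera calls.

## Working session

There is one attempt and no reset: what is moved stays moved. The work goes in short steps, Python scripts to look and compute and a tool call to move; the robot and the scene stay as the last step left them, time stands still between calls to the robot, and variables do not carry over. Pictures are saved under pics/ and viewed, at most 10 in all, crops included, and the job is handed in when it is done.

Besides the shell and the picture viewer there is one more tool, called after "Emit:" in YAML: its name, and indented under it one key for each argument. play_rows: Moves the arm, as the interface text tells. Its arguments: {"type":"object","properties":{"targets":{"type":"array","items":{"type":"array","items":{"type":"number"}}}},"required":["targets"]}

```bash
mkdir -p pics; ls; python3 - <<'E'
from bench import robot, viewer
import cv2,numpy as np
o=robot.get_obs();print(o)
for n in("scene","wrist"):
    p,d=viewer.snapshot(n);cv2.imwrite(f"pics/{n}0.png",p[:,:,::-1]);np.savez(f"{n}0.npz",p=p,d=d)
    print(viewer.camera_model(n))
E
```

```text
pics
{'t': 0.0, 'joints': array([-9.55015158e-02,  4.94199709e-01,  1.34611364e+00,  4.17618958e-06,
        1.30251215e+00, -9.55055326e-02]), 'dq': array([-0.00072011,  0.00021533, -0.00162993,  0.00012254,  0.00133334,
        0.00013669]), 'joint_torque': array([-2.18720939e-03, -8.82164669e+01, -3.83861518e+01, -3.50872224e-04,
        1.02124436e-02,  3.86105910e-05]), 'position': array([6.24645367e-01, 3.75810756e-05, 2.30695908e-01]), 'ee_rot': array([ 7.07105619e-01,  7.07107675e-01, -3.90774426e-04, -4.76737621e-04]), 'wrist_force': array([ 0.07415878,  0.2857902 , -0.1554152 ]), 'wrist_torque': array([0.02318958, 0.00855209, 0.0398624 ]), 'gripper_force': 0.0, 'width': 0.08554478609412088}
{'fovy': 55.88250550252933, 'cx': 314.9427877940181, 'cy': 242.5028733879129, 'eye': array([ 0.06716307, -0.05320163,  0.7324642 ]), 'orientation': array([ 0.33116546, -0.10158305, -0.30091988,  0.88851424])}
{'fovy': 63.38904043354026, 'cx': 316.01788795800854, 'cy': 242.03306906817556, 'T_tool_cam': array([[-3.26801804e-04,  9.47941745e-01,  3.18443624e-01,
         8.16557874e-02],
       [ 9.99999787e-01,  1.29937721e-04,  6.39448646e-04,
         1.85510904e-04],
       [ 5.64782226e-04,  3.18443766e-01, -9.47941585e-01,
        -1.42658701e-01],
       [ 0.00000000e+00,  0.00000000e+00,  0.00000000e+00,
         1.00000000e+00]])}
```

View pics/scene0.png

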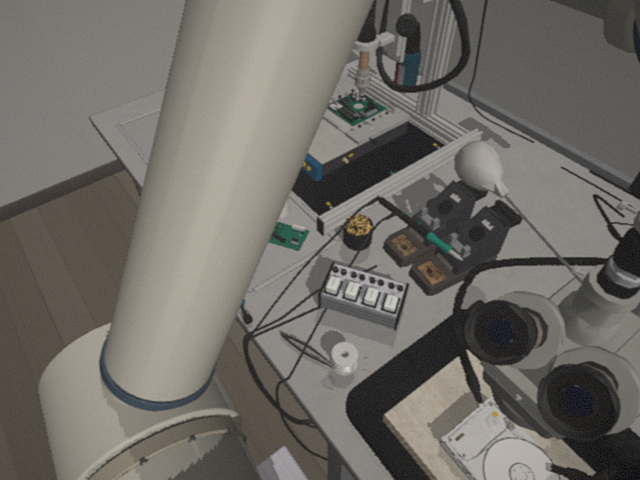

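View pics/wrist0.png

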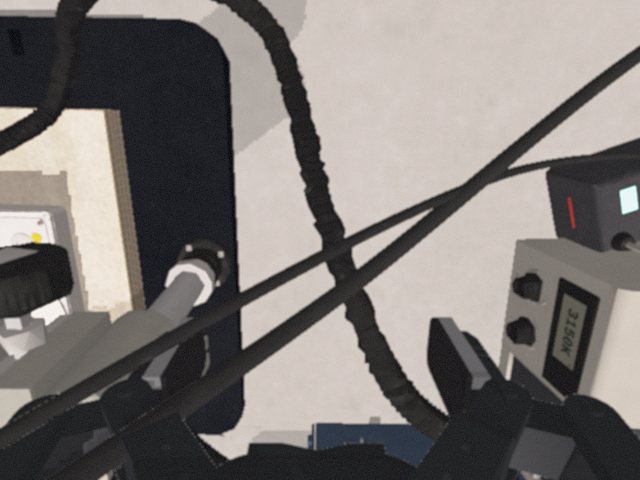

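```bash
cat > h.py <<'E'
import numpy as np,cv2
from scipy.spatial.transform import Rotation as R
from bench import robot,viewer
def cam(n,obs=None):
    m=viewer.camera_model(n);f=240/np.tan(np.radians(m['fovy']/2))
    if n=='wrist':
        T=np.eye(4);T[:3,:3]=R.from_quat(obs['ee_rot']).as_matrix();T[:3,3]=obs['position'];T=T@m['T_tool_cam']
        return f,m['cx'],m['cy'],T[:3,:3],T[:3,3]
    return f,m['cx'],m['cy'],R.from_quat(m['orientation']).as_matrix(),m['eye']
def ray(c,uv,z):
    f,cx,cy,Rm,e=c;uv=np.atleast_2d(uv).astype(float)
    d=np.c_[(uv[:,0]-cx)/f,-(uv[:,1]-cy)/f,-np.ones(len(uv))]@Rm.T
    return e+d*((z-e[2])/d[:,2])[:,None]
def dep(c,u,v,d):
    f,cx,cy,Rm,e=c;return e+Rm@np.array([(u-cx)/f*d,-(v-cy)/f*d,-d])
E
python3 - <<'E'
from h import *
a=np.load('scene0.npz');p,d=a['p'],a['d'];c=cam('scene')
for uv in [(333,285),(351,291),(371,298),(390,301),(343,357),(358,235),(420,185),(480,165),(500,330),(290,235),(320,345),(430,240)]:
    print(uv,ray(c,uv,.062)[0].round(3),d[uv[1],uv[0]],dep(c,*uv,d[uv[1],uv[0]]).round(3))
cv2.imwrite('pics/crop1.png',cv2.resize(p[230:390,240:440,::-1],None,fx=4,fy=4)[:600,:800][:, :])
E
```

```text
(333, 285) [0.367 0.312 0.062] 0.81783533 [0.368 0.312 0.06 ]
(351, 291) [0.384 0.282 0.062] 0.8068898 [0.385 0.282 0.062]
(371, 298) [0.403 0.249 0.062] 0.7966449 [0.403 0.249 0.062]
(390, 301) [0.425 0.224 0.062] 0.79648966 [0.427 0.226 0.058]
(343, 357) [0.292 0.192 0.062] 0.75242025 [0.301 0.201 0.036]
(358, 235) [0.481 0.375 0.062] 0.9229517 [0.495 0.39  0.039]
(420, 185) [0.681 0.403 0.062] 1.0725852 [0.737 0.444 0.001]
(480, 165) [0.835 0.367 0.062] 0.466683 [0.418 0.138 0.427]
(500, 330) [0.529 0.071 0.062] 0.37144637 [0.296 0.008 0.401]
(290, 235) [0.375 0.458 0.062] 0.9718632 [0.401 0.501 0.005]
(320, 345) [0.276 0.231 0.062] 0.8063963 [0.295 0.257 0.001]
(430, 240) [0.583 0.279 0.062] 0.8365838 [0.557 0.263 0.096]
```

View pics/crop1.png

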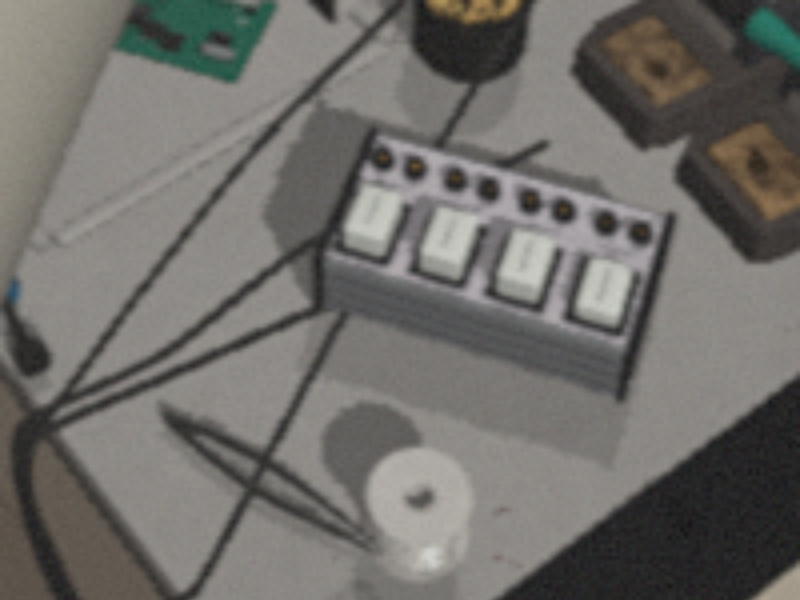

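```bash
python3 - <<'E'
from h import *
p,d=viewer.snapshot('side');cv2.imwrite("pics/side0.png",p[:,:,::-1]);np.savez("side0.npz",p=p,d=d)
c=cam('side');print(c[4],-c[3][:,2])
for n in('scene','side'):
    c=cam(n);dd=np.load(n+'0.npz')['d']
    for v in range(20,480,50): print(' '.join('%s'%(','.join('%d'%(100*q) for q in dep(c,u,v,dd[v,u])))for u in range(20,640,50)))
    print()
E
```

```text
[ 0.09948101 -0.21486609  0.57206248] [ 0.32659734  0.74138769 -0.58624097]
21,197,1 38,197,-2 56,198,-8 77,197,-13 16,16,63 18,14,63 20,13,63 77,69,28 111,84,14 111,67,20 111,53,24 111,42,28 42,7,59
13,198,-15 30,198,-21 49,198,-28 14,20,59 16,15,61 18,14,61 20,13,60 100,92,0 108,78,2 111,63,8 111,49,14 111,37,19 111,28,23
4,197,-34 21,198,-41 27,114,0 13,18,57 15,15,58 17,13,58 21,14,56 73,62,8 88,60,3 103,54,0 110,44,2 111,32,8 111,23,13
-6,198,-55 11,197,-64 32,196,-74 12,17,55 14,14,55 17,13,55 54,58,5 66,53,2 73,45,3 41,14,41 96,33,0 106,25,0 110,17,3
-17,192,-75 0,178,-75 18,164,-76 11,16,51 13,14,52 16,14,50 45,46,5 53,40,4 60,33,5 66,25,8 72,18,10 91,16,0 100,9,0
-25,161,-75 -8,148,-75 8,136,-76 9,16,48 12,14,48 31,45,0 39,38,0 47,32,0 53,25,2 52,15,13 71,14,0 40,1,38 40,-2,42
-31,136,-75 -16,125,-76 5,19,42 8,15,44 11,14,42 25,35,0 32,29,0 39,23,1 47,18,0 28,2,39 30,0,41 38,-1,35 42,-4,35
-36,115,-75 -1,23,33 3,18,37 6,15,38 19,71,-75 33,60,-75 26,21,0 33,16,0 38,10,3 39,4,13 36,-1,27 30,-4,41 37,-7,35
-41,96,-75 -2,19,33 0,16,34 4,13,33 7,12,30 23,46,-75 21,15,0 26,9,3 31,
[... 589 characters left out ...]
0,64,7 70,58,8 89,61,3 107,61,0 111,50,4 41,-3,42
-1,22,33 3,16,35 7,14,35 18,193,-75 23,67,0 34,61,0 44,56,1 51,47,5 28,1,38 30,-1,40 73,29,10 39,-2,38 41,-4,39
0,13,33 2,12,33 6,12,32 10,18,26 28,114,-52 28,45,0 38,42,0 47,38,0 54,31,2 27,-4,38 29,-6,40 39,-3,34 44,-4,33
0,4,36 3,3,36 6,3,35 9,11,26 25,112,-75 24,32,0 32,29,0 39,23,2 48,22,0 34,0,27 34,-4,31 34,-8,35 38,-9,34
1,0,36 3,-1,36 6,-1,35 8,6,25 20,88,-76 21,22,0 28,19,0 34,14,3 40,11,3 35,-1,21 34,-6,27 34,-9,31 48,-7,21
1,-3,36 3,-4,36 5,-4,35 8,-2,30 15,68,-75 30,62,-75 24,11,0 29,6,5 35,3,6 39,0,8 38,-5,17 50,-4,8 38,-12,26
1,-5,35 3,-6,35 5,-6,33 7,-3,27 10,10,0 25,47,-76 22,5,0 27,1,3 31,-1,6 35,-4,8 40,-6,8 49,-7,3 57,-9,0
```

View pics/side0.png

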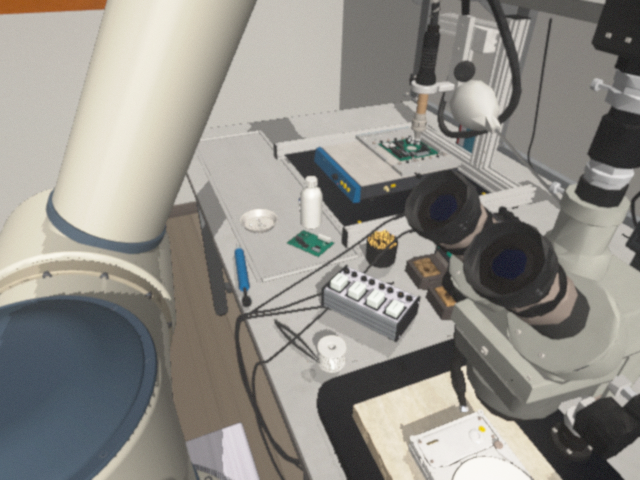

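```bash
python3 - <<'E'
from h import *
P=[]
for n in('scene','side'):
    c=cam(n);dd=np.load(n+'0.npz')['d']
    f,cx,cy,Rm,e=c;v,u=np.mgrid[:480,:640]
    X=np.stack([(u-cx)/f*dd,-(v-cy)/f*dd,-dd],-1)@Rm.T+e
    m=(X[...,2]>.11)&(X[...,0]>.2)&(X[...,0]<.75)&(X[...,1]>.06)&(X[...,1]<.6)&(dd>0)
    k,l,s,_=cv2.connectedComponentsWithStats(m.astype(np.uint8))
    for i in range(1,k):
        if s[i,4]>25:
            q=X[l==i];print(n,s[i],q.min(0).round(3),q.max(0).round(3))
p=np.load('scene0.npz')['p'][120:300,420:640,::-1];q=np.load('side0.npz')['p'][0:220,400:620,::-1]
cv2.imwrite('pics/crop2.png',np.hstack([cv2.resize(p,(400,327)),cv2.resize(q,(327,327))]))
# tight
for n,r in(('scene',(455,140,50,55)),('side',(450,80,52,55))):
    c=cam(n);dd=np.load(n+'0.npz')['d'];pts=[dep(c,u,v,dd[v,u]) for u in range(r[0],r[0]+r[2]) for v in range(r[1],r[1]+r[3]) if 0<dd[v,u]<.75]
    pts=np.array(pts);pts=pts[pts[:,2]>.2];print(len(pts),np.percentile(pts,[1,50,99],axis=0).round(3))
E
```

```text
scene [ 300    0   74  168 5310] [0.2   0.131 0.531] [0.253 0.149 0.642]
scene [ 603    0   36   53 1518] [0.386 0.06  0.563] [0.452 0.088 0.619]
scene [ 454  141   82   91 2484] [0.41 0.06 0.11] [0.725 0.327 0.436]
scene [595 201  14  21  95] [0.681 0.061 0.201] [0.75  0.102 0.236]
scene [ 453  257  111   57 1098] [0.464 0.063 0.11 ] [0.62  0.158 0.185]
scene [562 257  10   6  33] [0.614 0.06  0.185] [0.624 0.071 0.194]
scene [459 300  25  27 184] [0.373 0.068 0.241] [0.407 0.077 0.27 ]
scene [460 355   8   9  28] [0.403 0.06  0.11 ] [0.42  0.068 0.122]
side [245   0  12  28 115] [0.2   0.154 0.497] [0.211 0.175 0.519]
side [ 449   80   74   81 2154] [0.41 0.06 0.39] [0.45  0.169 0.436]
side [305 176  12   9  90] [0.412 0.565 0.11 ] [0.436 0.588 0.121]
side [492 206  27  15 179] [0.7   0.283 0.11 ] [0.726 0.335 0.124]
side [441 269  13  29 202] [0.373 0.06  0.238] [0.38  0.08  0.264]
2003 [[0.41  0.11  0.398]
 [0.421 0.14  0.421]
 [0.445 0.169 0.435]]
2029 [[0.411 0.106 0.395]
 [0.422 0.136 0.417]
 [0.445 0.166 0.435]]
```

View pics/crop2.png

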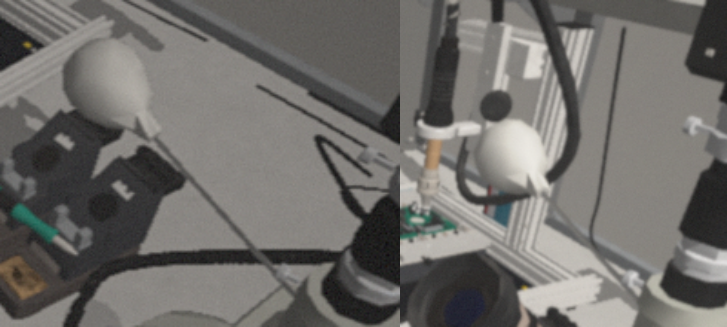

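Emit:
play_rows:
  targets:
    - [30, 0, 0, 0, 0, 0, 1]
    - [60, 0, 0, 0, 0, 0, 1]
    - [60, 0, 0, 0, 0, 0, 1]
    - [60, 0, 0, 0, 0, 0, 1]
    - [60, 0, 0, 0, 0, 0, 1]
    - [40, -20, 0, 0, 0, -8, 1]
    - [20, -20, 0, 0, 0, -8, 1]
    - [0, -20, 0, 0, 0, -8, 1]
    - [0, -10, 0, 0, 0, -8, 1]
    - [0, 0, 0, 0, 0, 0, 1]

```text
t: 1.4
position: [0.5535, 0.3174, 0.2313]
ee_rot: [0.485, 0.875, -0.0, -0.0]
wrist_force: [-0.2, -0.3, -0.2]
width: 0.0
gripper_force: 0.0
```

```bash
python3 - <<'E'
from h import *
o=robot.get_obs();print(o['t'],o['joints'].round(3),o['position'],o['ee_rot'],o['wrist_force'])
p,d=viewer.snapshot('wrist');cv2.imwrite("pics/w1.png",p[:,:,::-1]);np.savez("w1.npz",p=p,d=d,pos=o['position'],rot=o['ee_rot'])
E
```

```text
1.4 [ 0.427  0.513  1.311  0.     1.319 -0.131] [0.55354105 0.31735062 0.2312553 ] [ 4.85017144e-01  8.74504606e-01 -2.00326384e-04 -1.58409986e-04] [-0.19678255 -0.34445138 -0.2150423 ]
```

View pics/w1.png

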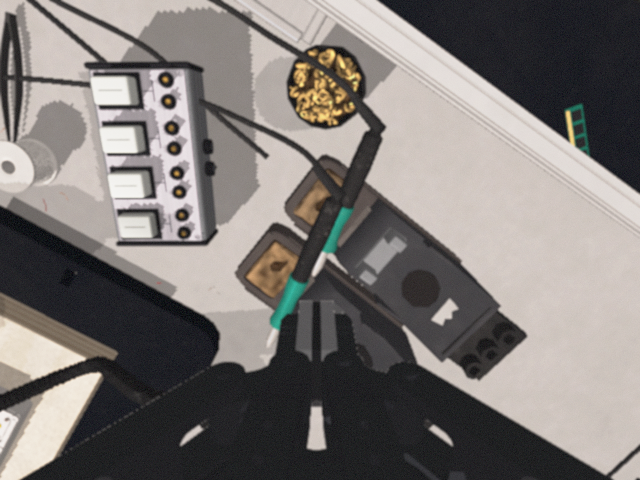

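```bash
cat >> h.py <<'E'
def keys(p,c,roi,s=60,vmin=190):
    x,y,w,h=roi;hsv=cv2.cvtColor(p,cv2.COLOR_RGB2HSV);m=np.zeros((480,640),np.uint8)
    m[y:y+h,x:x+w]=((p.min(-1)>=vmin)&(p[...,2].astype(int)-p[...,1]<3))[y:y+h,x:x+w]
    m=cv2.morphologyEx(m,cv2.MORPH_OPEN,np.ones((3,3),np.uint8))
    k,l,st,cn=cv2.connectedComponentsWithStats(m);r=[]
    for i in range(1,k):
        if st[i,4]>s: 
            q=cv2.minAreaRect(np.argwhere(l==i)[:,::-1].astype(np.float32));r.append((st[i,4],q))
    return r
E
python3 - <<'E'
from h import *
a=np.load('w1.npz');p,d=a['p'],a['d'];c=cam('wrist',dict(position=a['pos'],ee_rot=a['rot']))
print(p[90,117],p[138,124],p[224,138],p[62+40,150])
for vm in(190,205,215):
  for s,q in keys(p,c,(85,60,80,185),vmin=vm):
    for z in(.062,.0576): print(vm,s,np.round(q[0],1),np.round(q[1],1),round(q[2]),z,ray(c,q[0],z)[0].round(4),end=' ')
    u,v=map(int,q[0]);print(np.median([dep(c,u+i,v+j,d[v+j,u+i])[2] for i in range(-4,5) for j in range(-4,5)]).round(4))
cs=cam('scene');ps=np.load('scene0.npz')['p']
for vm in (170,190):
  for s,q in keys(ps,cs,(320,265,90,60),vmin=vm,s=30): print('sc',vm,s,np.round(q[0],1),ray(cs,q[0],.062)[0].round(4))
# L fit data: wrist center etc
E
```

```text
[216 214 210] [236 234 229] [227 225 220] [228 220 223]
190 972 [110.   90.5] [27. 38.] 90 0.062 [0.3713 0.3175 0.062 ] 190 972 [110.   90.5] [27. 38.] 90 0.0576 [0.3694 0.3166 0.0576] 0.0623
190 857 [118. 140.] [24. 36.] 90 0.062 [0.3905 0.2871 0.062 ] 190 857 [118. 140.] [24. 36.] 90 0.0576 [0.3888 0.2857 0.0576] 0.0624
190 681 [ 89.4 168.6] [65.1 16.6] 80 0.062 [0.3798 0.2544 0.062 ] 190 681 [ 89.4 168.6] [65.1 16.6] 80 0.0576 [0.378  0.2525 0.0576] 0.0002
190 782 [125.5 185.5] [23. 35.] 90 0.062 [0.4096 0.2571 0.062 ] 190 782 [125.5 185.5] [23. 35.] 90 0.0576 [0.4082 0.2552 0.0576] 0.0622
190 615 [133.5 226.5] [19. 33.] 90 0.062 [0.4289 0.2285 0.062 ] 190 615 [133.5 226.5] [19. 33.] 90 0.0576 [0.4278 0.2263 0.0576] 0.0575
205 909 [109.5  90.5] [25. 37.] 90 0.062 [0.371  0.3173 0.062 ] 205 909 [109.5  90.5] [25. 37.] 90 0.0576 [0.3691 0.3164 0.0576] 0.0623
205 841 [118. 140.] [24. 36.] 90 0.062 [0.3905 0.2871 0.062 ] 205 841 [118. 140.] [24. 36.] 90 0.0576 [0.3888 0.2857 0.0576] 0.0624
205 747 [125. 186.] [22. 34.] 90 0.062 [0.4094 0.2565 0.062 ] 205 747 [125. 186.] [22. 34.] 90 0
[... 207 characters left out ...]
2 [0.371  0.3173 0.062 ] 215 877 [109.5  90.5] [25. 37.] 90 0.0576 [0.3691 0.3164 0.0576] 0.0623
215 781 [117.5 139.5] [24.2 34.6] 88 0.062 [0.39   0.2873 0.062 ] 215 781 [117.5 139.5] [24.2 34.6] 88 0.0576 [0.3883 0.2859 0.0576] 0.0623
215 707 [125.  185.5] [22.2 33.6] 88 0.062 [0.4093 0.2569 0.062 ] 215 707 [125.  185.5] [22.2 33.6] 88 0.0576 [0.4078 0.255  0.0576] 0.0622
215 467 [134. 227.] [18. 30.] 90 0.062 [0.4295 0.2283 0.062 ] 215 467 [134. 227.] [18. 30.] 90 0.0576 [0.4283 0.2261 0.0576] 0.0575
sc 170 108 [332.9 282.6] [0.3704 0.3156 0.062 ]
sc 170 110 [352.  288.5] [0.3893 0.2847 0.062 ]
sc 170 110 [371.5 294.1] [0.4087 0.2544 0.062 ]
sc 170 114 [390.9 301.3] [0.4256 0.2224 0.062 ]
```

Emit:
play_rows:
  targets:
    - [0, -20, 0, 0, -6, 0, 1]
    - [0, -20, 0, 0, -6, 0, 1]
    - [0, 0, 0, 0, 0, 0, 1]

```text
t: 1.82
position: [0.519, 0.2969, 0.2311]
ee_rot: [0.483, 0.87, -0.051, 0.092]
wrist_force: [-0.3, 0.2, -0.1]
width: 0.0001
gripper_force: 0.0
```

```bash
cat >> h.py <<'E'
K=np.array([[.371,.317,.0623],[.390,.287,.0623],[.409,.256,.0622],[.4282,.2255,.0575]])
right=np.array([.537,-.844,0])
def to(w,o=None):
    o=o or robot.get_obs();return (R.from_quat(o['ee_rot']).inv().apply(np.array(w)-o['position'])*1000).round(1)
E
python3 - <<'E'
from h import *
o=robot.get_obs();print(o['t'],o['joints'].round(3),o['position'],R.from_quat(o['ee_rot']).as_matrix().round(3),o['wrist_force'])
t=K[0]+.007*right; t[2]=.10
print(to(t),'hor',to([t[0],t[1],o['position'][2]]))
P=(np.load('w1.npz'))
d=P['d'];c=cam('wrist',dict(position=P['pos'],ee_rot=P['rot']))
# cable heights
for u,v in [(205,103),(250,120),(300,40),(370,120),(150,50),(60,40)]: print(u,v,dep(c,u,v,d[v,u]).round(3))
E
```

```text
1.825 [ 0.537  0.465  1.421 -0.221  1.259  0.048] [0.51901424 0.2969073  0.23107358] [[-0.517  0.849  0.11 ]
 [ 0.83   0.529 -0.177]
 [-0.209 -0.    -0.978]] [-0.32127196  0.21486309 -0.14595065]
[ 113.8 -114.9  109.8] hor [  86.4 -114.9  -18.4]
205 103 [0.429 0.344 0.034]
250 120 [0.47  0.354 0.061]
300 40 [0.468 0.429 0.002]
370 120 [0.543 0.401 0.107]
150 50 [0.363 0.354 0.005]
60 40 [0.292 0.319 0.001]
```

Emit:
play_rows:
  targets:
    - [28.8, -38.3, -6.1, 0, 0, 0, 1]
    - [28.8, -38.3, -6.1, 0, 0, 0, 1]
    - [28.8, -38.3, -6.1, 0, 0, 0, 1]
    - [9, 0, 43, 0, 0, 0, 1]
    - [9, 0, 43, 0, 0, 0, 1]
    - [9, 0, 42, 0, 0, 0, 1]
    - [0, 0, 0, 0, 0, 0, 1]

```text
t: 2.7
position: [0.3757, 0.3094, 0.0984]
ee_rot: [0.483, 0.869, -0.053, 0.09]
wrist_force: [-0.4, 0.6, 0.5]
width: 0.0
gripper_force: 0.0
```

```bash
python3 - <<'E'
from h import *
o=robot.get_obs();print(o['t'],o['joints'].round(3),o['position'],o['wrist_force'])
t=K[0]+.007*right;t[2]=.068;print(to(t))
p,d=viewer.snapshot('wrist');q,_=viewer.snapshot('scene')
cv2.imwrite('pics/w2.png',np.hstack([cv2.resize(p,(400,300)),cv2.resize(q[100:400,240:640],(400,300))])[:,:,::-1])
E
```

```text
2.7 [ 0.707  0.521  1.798 -0.269  0.877  0.33 ] [0.37567265 0.30936348 0.09841096] [-0.35320185  0.64631961  0.5104643 ]
[ 8.2  0.3 29.3]
```

View pics/w2.png

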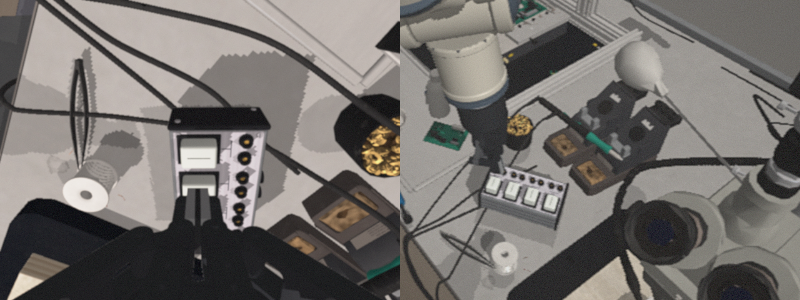

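Emit:
play_rows:
  targets:
    - [4.1, 0, 14.6, 0, 0, 0, 1]
    - [4.1, 0, 14.6, 0, 0, 0, 1]
    - [0, 0, 0, 0, 0, 0, 1]
    - [0, 0, 0, 0, 0, 0, 1]

```text
t: 3.3
position: [0.375, 0.3118, 0.0702]
ee_rot: [0.482, 0.87, -0.051, 0.091]
wrist_force: [0.0, 0.2, 0.4]
width: 0.0003
gripper_force: 0.0
```

Emit:
play_rows:
  targets:
    - [0.4, 0, 2, 0, 0, 0, 1]
    - [0, 0, 0, 0, 0, 0, 1]

```text
t: 3.55
position: [0.375, 0.3118, 0.0682]
ee_rot: [0.482, 0.87, -0.051, 0.091]
wrist_force: [0.2, 0.5, -0.2]
width: 0.0003
gripper_force: 0.0
```

Emit:
play_rows:
  targets:
    - [0.2, 0, 1, 0, 0, 0, 1]
    - [0, 0, 0, 0, 0, 0, 1]

```text
t: 3.8
position: [0.375, 0.3117, 0.0671]
ee_rot: [0.482, 0.87, -0.051, 0.091]
wrist_force: [0.0, 0.5, 0.5]
width: -0.0003
gripper_force: 0.0
```

Emit:
play_rows:
  targets:
    - [0.2, 0, 1, 0, 0, 0, 1]
    - [0, 0, 0, 0, 0, 0, 1]

```text
t: 4.05
position: [0.375, 0.3117, 0.066]
ee_rot: [0.482, 0.87, -0.051, 0.091]
wrist_force: [-0.1, 0.3, 0.2]
width: 0.0003
gripper_force: 0.0
```

Emit:
play_rows:
  targets:
    - [0.2, 0, 1, 0, 0, 0, 1]
    - [0, 0, 0, 0, 0, 0, 1]

```text
t: 4.3
position: [0.375, 0.3117, 0.0649]
ee_rot: [0.482, 0.87, -0.051, 0.091]
wrist_force: [-0.2, -0.0, 0.4]
width: 0.0002
gripper_force: 0.0
```

Emit:
play_rows:
  targets:
    - [0.2, 0, 1, 0, 0, 0, 1]
    - [0, 0, 0, 0, 0, 0, 1]

```text
t: 4.55
position: [0.375, 0.3117, 0.0639]
ee_rot: [0.482, 0.87, -0.051, 0.091]
wrist_force: [0.5, 0.4, -0.2]
width: -0.0002
gripper_force: 0.0
```

Emit:
play_rows:
  targets:
    - [0.2, 0, 1, 0, 0, 0, 1]
    - [0, 0, 0, 0, 0, 0, 1]

```text
t: 4.8
position: [0.375, 0.3117, 0.063]
ee_rot: [0.482, 0.87, -0.051, 0.091]
wrist_force: [-0.5, 1.0, 1.7]
width: -0.0001
gripper_force: 1.0
```

Emit:
play_rows:
  targets:
    - [0.2, 0, 1, 0, 0, 0, 1]
    - [0, 0, 0, 0, 0, 0, 1]

```text
t: 5.05
position: [0.375, 0.3117, 0.062]
ee_rot: [0.482, 0.87, -0.051, 0.091]
wrist_force: [-0.0, 0.8, 4.1]
width: -0.0
gripper_force: 1.4
```

Emit:
play_rows:
  targets:
    - [-2.1, 0, -9.8, 0, 0, 0, 1]
    - [-17.6, 0, 3.75, 0, 0, 0, 1]
    - [-17.6, 0, 3.75, 0, 0, 0, 1]
    - [1.4, 0, 6.4, 0, 0, 0, 1]
    - [0, 0, 0, 0, 0, 0, 1]
    - [0, 0, 0, 0, 0, 0, 1]

```text
t: 5.8
position: [0.3939, 0.2812, 0.0653]
ee_rot: [0.482, 0.87, -0.051, 0.091]
wrist_force: [1.3, 0.0, -0.1]
width: 0.0003
gripper_force: 0.0
```

```bash
python3 - <<'E'
from h import *
o=robot.get_obs();print(o['position'],o['wrist_force'])
t=K[1]+.007*right;t[2]=.0628;print(to(t))
E
```

```text
[0.39392313 0.28122471 0.06527351] [ 1.2863904   0.04696751 -0.13253607]
[ 0.5 -0.2  2.4]
```

Emit:
play_rows:
  targets:
    - [0.4, 0, 1.7, 0, 0, 0, 1]
    - [0, 0, 0, 0, 0, 0, 1]
    - [0, 0, 0, 0, 0, 0, 1]

```text
t: 6.18
position: [0.394, 0.2813, 0.0637]
ee_rot: [0.482, 0.87, -0.051, 0.091]
wrist_force: [-0.0, 0.6, -0.1]
width: 0.0003
gripper_force: 0.1
```

Emit:
play_rows:
  targets:
    - [0.2, 0, 0.9, 0, 0, 0, 1]
    - [0, 0, 0, 0, 0, 0, 1]
    - [0, 0, 0, 0, 0, 0, 1]

```text
t: 6.55
position: [0.3941, 0.2812, 0.0628]
ee_rot: [0.482, 0.87, -0.051, 0.091]
wrist_force: [-0.6, 1.9, 1.6]
width: -0.0
gripper_force: 1.1
```

Emit:
play_rows:
  targets:
    - [0.1, 0, 0.7, 0, 0, 0, 1]
    - [0, 0, 0, 0, 0, 0, 1]
    - [0, 0, 0, 0, 0, 0, 1]

```text
t: 6.92
position: [0.3941, 0.2812, 0.0621]
ee_rot: [0.482, 0.87, -0.051, 0.091]
wrist_force: [-1.3, 1.7, 2.6]
width: -0.0001
gripper_force: 1.4
```

Emit:
play_rows:
  targets:
    - [-2.1, 0, -9.8, 0, 0, 0, 1]
    - [-17.6, 0, 3.75, 0, 0, 0, 1]
    - [-17.6, 0, 3.75, 0, 0, 0, 1]
    - [1.6, 0, 7.4, 0, 0, 0, 1]
    - [0, 0, 0, 0, 0, 0, 1]
    - [0, 0, 0, 0, 0, 0, 1]

```text
t: 7.68
position: [0.4129, 0.2507, 0.0643]
ee_rot: [0.482, 0.87, -0.051, 0.091]
wrist_force: [0.5, -0.2, 0.1]
width: 0.0
gripper_force: 0.0
```

Emit:
play_rows:
  targets:
    - [0.3, 0, 1.5, 0, 0, 0, 1]
    - [0, 0, 0, 0, 0, 0, 1]
    - [0, 0, 0, 0, 0, 0, 1]

```text
t: 8.05
position: [0.4131, 0.2508, 0.063]
ee_rot: [0.482, 0.87, -0.051, 0.091]
wrist_force: [-1.6, 0.0, 2.2]
width: -0.0003
gripper_force: 1.0
```

Emit:
play_rows:
  targets:
    - [0.1, 0, 0.7, 0, 0, 0, 1]
    - [0, 0, 0, 0, 0, 0, 1]
    - [0, 0, 0, 0, 0, 0, 1]

```text
t: 8.43
position: [0.4132, 0.2506, 0.0623]
ee_rot: [0.482, 0.87, -0.051, 0.091]
wrist_force: [-1.8, 1.9, 2.7]
width: -0.0002
gripper_force: 1.3
```

Emit:
play_rows:
  targets:
    - [-2.1, 0, -9.8, 0, 0, 0, 1]
    - [-8.8, 0, 1.9, 0, 0, 0, 1]
    - [-8.8, 0, 1.9, 0, 0, 0, 1]
    - [0, 0, 0, 0, 0, 0, 1]

```text
t: 8.93
position: [0.423, 0.2345, 0.0721]
ee_rot: [0.483, 0.87, -0.051, 0.091]
wrist_force: [-0.4, -0.6, -0.3]
width: -0.0005
gripper_force: 0.0
```

```bash
python3 - <<'E'
from h import *
o=robot.get_obs();print(o['position'],o['wrist_force'])
t=K[3]+.007*right;t[2]=.0722;print(to(t))
p,d=viewer.snapshot('side');q,_=viewer.snapshot('scene')
cv2.imwrite('pics/w3.png',np.hstack([cv2.resize(p[:300,240:],(400,300)),cv2.resize(q[100:400,240:640],(400,300))])[:,:,::-1])
E
```

```text
[0.42304572 0.23450753 0.0721332 ] [-0.38598463 -0.55226997 -0.26924132]
[-17.   -0.3   3.5]
```

View pics/w3.png

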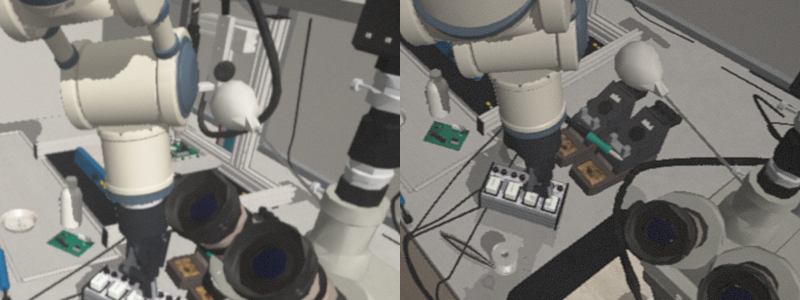

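```bash
python3 - <<'E'
from h import *
from scipy.spatial import cKDTree
C=np.array([.437,.14,.41])
for n in('scene','side'):
    c=cam(n);_,dd=viewer.snapshot(n);f,cx,cy,Rm,e=c;v,u=np.mgrid[:480,:640]
    X=(np.stack([(u-cx)/f*dd,-(v-cy)/f*dd,-dd],-1)@Rm.T+e)[dd>0]
    r=np.linalg.norm(X-C,axis=1)
    b=X[(r<.04)&(X[:,1]<.175)];A=X[(X[:,2]>.2)&(r<.25)&(X[:,1]>.178)&(X[:,0]<.56)]
    D,i=cKDTree(b).query(A);j=D.argmin();print(n,len(b),len(A),D[j],A[j],b[i[j]])
    D2=np.linalg.norm(A-C,axis=1);print(A[D2.argmin()],D2.min())
E
```

```text
scene 2067 14396 0.04019627115682064 [0.4113004  0.21193368 0.40811409] [0.42175547 0.17357733 0.41404891]
[0.4113004  0.21193368 0.40811409] 0.07640994818761265
side 2022 22702 0.04191200320194516 [0.39960696 0.20729626 0.39959123] [0.41979242 0.17077145 0.40347733]
[0.41090935 0.21276487 0.4090772 ] 0.07730653475787327
```

Emit:
play_rows:
  targets:
    - [-8.5, 0, 1.7, 0, 0, 0, 1]
    - [-8.5, 0, 1.8, 0, 0, 0, 1]
    - [1.3, 0, 6, 0, 0, 0, 1]
    - [1, 0, 4.4, 0, 0, 0, 1]
    - [0, 0, 0, 0, 0, 0, 1]
    - [0, 0, 0, 0, 0, 0, 1]

```text
t: 9.88
position: [0.4318, 0.2208, 0.0616]
ee_rot: [0.482, 0.87, -0.051, 0.091]
wrist_force: [-0.2, 0.7, -0.9]
width: -0.0001
gripper_force: 0.0
```

Emit:
play_rows:
  targets:
    - [0.3, 0, 1.3, 0, 0, 0, 1]
    - [0, 0, 0, 0, 0, 0, 1]
    - [0, 0, 0, 0, 0, 0, 1]

```text
t: 10.25
position: [0.4319, 0.2207, 0.0604]
ee_rot: [0.482, 0.87, -0.051, 0.091]
wrist_force: [-0.6, 0.8, 0.5]
width: 0.0
gripper_force: 0.0
```

Emit:
play_rows:
  targets:
    - [0.2, 0, 0.8, 0, 0, 0, 1]
    - [0, 0, 0, 0, 0, 0, 1]
    - [0, 0, 0, 0, 0, 0, 1]

```text
t: 10.62
position: [0.4319, 0.2207, 0.0595]
ee_rot: [0.482, 0.87, -0.051, 0.091]
wrist_force: [-1.0, 0.3, -0.8]
width: 0.0001
gripper_force: 0.0
```

Emit:
play_rows:
  targets:
    - [0.1, 0, 0.6, 0, 0, 0, 1]
    - [0, 0, 0, 0, 0, 0, 1]
    - [0, 0, 0, 0, 0, 0, 1]

```text
t: 11.0
position: [0.4319, 0.2207, 0.059]
ee_rot: [0.482, 0.87, -0.051, 0.091]
wrist_force: [-0.2, -0.5, 4.4]
width: -0.0002
gripper_force: 2.1
```

Emit:
play_rows:
  targets:
    - [0.1, 0, 0.4, 0, 0, 0, 1]
    - [0, 0, 0, 0, 0, 0, 1]
    - [0, 0, 0, 0, 0, 0, 1]

```text
t: 11.38
position: [0.4319, 0.2207, 0.0585]
ee_rot: [0.482, 0.87, -0.051, 0.091]
wrist_force: [-0.6, -0.9, 4.7]
width: -0.0001
gripper_force: 2.4
```

Emit:
play_rows:
  targets:
    - [0.3, 0, 1.4, 0, 0, 0, 1]
    - [0.3, 0, 1.4, 0, 0, 0, 1]
    - [0, 0, 0, 0, 0, 0, 1]
    - [0, 0, 0, 0, 0, 0, 1]

```text
t: 11.88
position: [0.4319, 0.2207, 0.0557]
ee_rot: [0.482, 0.87, -0.051, 0.091]
wrist_force: [-0.1, -0.6, 6.7]
width: 0.0002
gripper_force: 3.4
```

Emit:
play_rows:
  targets:
    - [0.1, 0, 0.5, 0, 0, 0, 1]
    - [0, 0, 0, 0, 0, 0, 1]
    - [0, 0, 0, 0, 0, 0, 1]

```text
t: 12.25
position: [0.432, 0.2207, 0.0555]
ee_rot: [0.482, 0.87, -0.051, 0.092]
wrist_force: [-2.5, -0.4, 14.3]
width: 0.0
gripper_force: 6.9
```

Bottom stop reached (14 N). Now release upward.

Emit:
play_rows:
  targets:
    - [-1.0, 0, -4.9, 0, 0, 0, 1]
    - [-2.1, 0, -9.8, 0, 0, 0, 1]
    - [-8, 0, -40, 0, 0, 0, 1]
    - [-8, 0, -40, 0, 0, 0, 1]
    - [0, 0, 0, 0, 0, 0, 1]
    - [0, 0, 0, 0, 0, 0, 1]

```text
t: 13.0
position: [0.431, 0.2214, 0.1517]
ee_rot: [0.482, 0.87, -0.051, 0.091]
wrist_force: [0.1, 0.6, -0.3]
width: 0.0001
gripper_force: 0.0
```

```bash
python3 - <<'E'
from h import *
o=robot.get_obs();print(o['t'],o['position'],o['wrist_force'])
for n in('scene','side'):
    c=cam(n);p,d=viewer.snapshot(n)
    f,cx,cy,Rm,e=c
    for k in K:
        q=Rm.T@(np.r_[k[:2],.062]-e);u,v=int(round(cx-f*q[0]/q[2])),int(round(cy+f*q[1]/q[2]))
        print(n,u,v,np.median([dep(c,u+i,v+j,d[v+j,u+i])[2] for i in(-2,-1,0,1,2) for j in (-2,-1,0,1,2)]).round(4))
    cv2.imwrite(f'pics/end_{n}.png',p[:,:,::-1])
E
```

```text
13.0 [0.43104978 0.22141699 0.151674  ] [ 0.14606434  0.58618512 -0.25833366]
scene 333 282 0.0625
scene 351 287 0.0621
scene 371 293 0.062
scene 391 299 0.0618
side 339 279 0.0632
side 357 287 0.0635
side 375 296 0.0637
side 395 305 0.0635
```

View pics/end_scene.png

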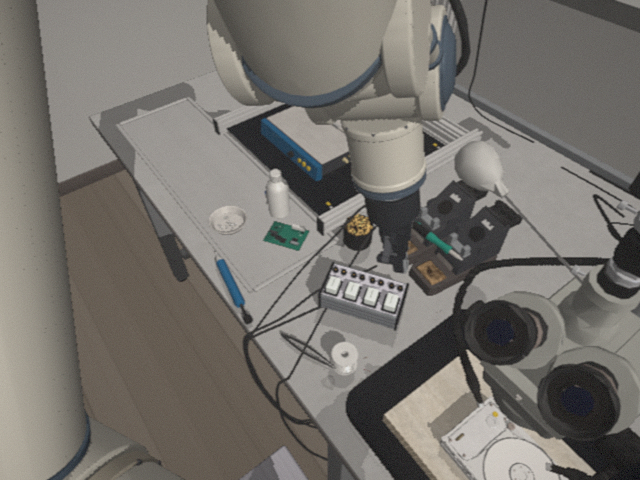

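The view shows all four keys level, at (333,282) to (391,299), the arm clear of everything and the other things undisturbed.

```bash
python3 -c "
from bench import robot
print(robot.sign_off())"
```

```text
the job is handed in; nothing more can be done
None
```

I tapped all four keys from left to right, and the rightmost was the latched one. I pressed it to its bottom stop and it sprang up level with the other three (about 62 mm in the scene camera's depth image). No other key clicked and nothing else was disturbed; the job is handed in, but no verdict came back.

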